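# Swing the stock tags over for the full tomato trays

## Task

Each tray of tomatoes has a hinged tag behind it on the tag board, with a green face for full and a white face for not full. Push tags over on their hinges with the fingertips, so that seen from the aisle on the far side of the bench, beyond the trays, only the trays heaped full of tomatoes show green and the others show white, every tag folded right back along the board. Push gently, do not pinch the tags or force them, and leave the trays and everything else on the bench where they are.

Things in the scene. Friction and masses are not known exactly. Their poses are not given: they have to be found in the camera images.
- board: Tag board, fixed: upright dark steel panel 600 mm long (its y), 12 mm thick, top edge 100 mm above the bench, on a 6 mm foot plate. Origin at bench level under the middle of the line of hinge pins; x points from the panel to the trays and the aisle, z up. The panel fills x -18 to -6 mm, the foot plate -70 to +30 mm; tag clips stand 4 mm above the panel.
- tag_a: One of four identical swing tags, 140 mm apart on the board, in varying order: clip with an upright hinge pin (5 mm thick, to 157 mm above the bench) and a leaf. Origin on the pin's axis at bench level, axes as the board's. The leaf is a stiff plate, 4 mm thick, 6 to 62 mm from the pin, 60 to 150 mm above the bench, so its upper 50 mm stand clear of the panel. Its tray stands about 170 mm out along +x.
- leaf_a (a joint): Leaf angle of tag_a, 0 to 3.14 rad. At 0 the leaf lies along the tag's +y, parallel to the panel, white face to the trays (+x), green face to the robot. Growing, it swings out over the trays' side (1.57: points along +x) to 3.14: along -y, green face to the trays. Firm stops at both ends; stiff hinge, stays where it is left; about 1 N at 40 mm from the pin swings it.
- tag_b: One of four identical swing tags, 140 mm apart on the board, in varying order: clip with an upright hinge pin (5 mm thick, to 157 mm above the bench) and a leaf. Origin on the pin's axis at bench level, axes as the board's. The leaf is a stiff plate, 4 mm thick, 6 to 62 mm from the pin, 60 to 150 mm above the bench, so its upper 50 mm stand clear of the panel. Its tray stands about 170 mm out along +x.
- leaf_b (a joint): Leaf angle of tag_b, 0 to 3.14 rad. At 0 the leaf lies along the tag's +y, parallel to the panel, white face to the trays (+x), green face to the robot. Growing, it swings out over the trays' side (1.57: points along +x) to 3.14: along -y, green face to the trays. Firm stops at both ends; stiff hinge, stays where it is left; about 1 N at 40 mm from the pin swings it.
- tag_c: One of four identical swing tags, 140 mm apart on the board, in varying order: clip with an upright hinge pin (5 mm thick, to 157 mm above the bench) and a leaf. Origin on the pin's axis at bench level, axes as the board's. The leaf is a stiff plate, 4 mm thick, 6 to 62 mm from the pin, 60 to 150 mm above the bench, so its upper 50 mm stand clear of the panel. Its tray stands about 170 mm out along +x.
- leaf_c (a joint): Leaf angle of tag_c, 0 to 3.14 rad. At 0 the leaf lies along the tag's +y, parallel to the panel, white face to the trays (+x), green face to the robot. Growing, it swings out over the trays' side (1.57: points along +x) to 3.14: along -y, green face to the trays. Firm stops at both ends; stiff hinge, stays where it is left; about 1 N at 40 mm from the pin swings it.
- tag_d: One of four identical swing tags, 140 mm apart on the board, in varying order: clip with an upright hinge pin (5 mm thick, to 157 mm above the bench) and a leaf. Origin on the pin's axis at bench level, axes as the board's. The leaf is a stiff plate, 4 mm thick, 6 to 62 mm from the pin, 60 to 150 mm above the bench, so its upper 50 mm stand clear of the panel. Its tray stands about 170 mm out along +x.
- leaf_d (a joint): Leaf angle of tag_d, 0 to 3.14 rad. At 0 the leaf lies along the tag's +y, parallel to the panel, white face to the trays (+x), green face to the robot. Growing, it swings out over the trays' side (1.57: points along +x) to 3.14: along -y, green face to the trays. Firm stops at both ends; stiff hinge, stays where it is left; about 1 N at 40 mm from the pin swings it.
- full_tray_1: A FULL tray: tomatoes heaped above the rim, to 95 mm above the bench. Open white board tray, 160 (along its x) x 108 x 66 mm high, loose; origin at the centre of its underside, z up, x roughly away from the board.
- full_tray_2: A FULL tray: tomatoes heaped above the rim, to 95 mm above the bench. Open white board tray, 160 (along its x) x 108 x 66 mm high, loose; origin at the centre of its underside, z up, x roughly away from the board.
- part_tray: A tray that is NOT full: one layer of tomatoes on part of its floor. Open white board tray, 160 (along its x) x 108 x 66 mm high, loose; origin at the centre of its underside, z up, x roughly away from the board.
- low_tray: A tray that is NOT full: two tomatoes on its floor. Open white board tray, 160 (along its x) x 108 x 66 mm high, loose; origin at the centre of its underside, z up, x roughly away from the board.
- tape_roll: Bystander: roll of brown packing tape lying flat, 96 mm across, 47 mm high; origin at the centre of its underside.
- marker: Bystander: marker pen lying down, 130 mm long, 18 mm thick; origin under its middle.
- spray_bottle: Bystander: white trigger spray bottle standing, 64 mm across, 190 mm high, beyond one end of the board; origin at the centre of its underside.
- tomato: Bystander: a loose tomato, 48 mm across, 45 mm high, between board and trays; origin under its centre.
- box_cutter: Bystander: box cutter lying down, 147 x 26 x 18 mm; origin under its middle.
- label_roll: Bystander: roll of labels lying flat, 72 mm across, 32 mm high, beyond one end of the board; origin at the centre of its underside.
There are look-alikes about, which are no part of the job. What is shaped like the full_tray_2 but turquoise is not meant.

How it is judged:
By the outcome, as a careful person would: the job done as asked, in the order asked, and still so for the second after the job is handed in, with the robot touching nothing.
It also fails if it takes over 70 s, if anything falls off the work surface, if the arm or the gripper's body presses on something with over 40 N, if the wrist force passes 120 N, or if a joint passes its speed limit or range.

## Robot

A 7-joint arm with a two-finger parallel gripper is mounted at the origin on the work surface. World frame = base frame: x ahead of the robot, y to its left, z up, the work surface at z = 0. Lengths are in m, angles in degrees, forces in N, time in s.
With the tool pointing down it reaches from about 0.4 to 0.925 m from the base axis. Payload 5.6 kg.
Tool frame: the origin (TCP) lies on the centre line of the jaws, within the pads' length; the fingertips stand 11 mm ahead of it and the grasp point (between the pads) lies 8 mm behind it; z points along the fingers, y is the direction in which the jaws open and shut (so a half turn about z gives the same grasp; the last joint's range is limited). The gripper opens to 85 mm and grips with 20 to 120 N. Pads are 22 mm wide; open, the fingers measure 114 mm over their backs; the gripper's body (76 mm by 85 mm) begins 54 mm behind the grasp point. The pads swing forward as they close: fully open they stand 13 mm farther back than shut.
Start: joints at [74.37, 26.786, -0.665, 91.828, 0.344, 61.387, -3.226], TCP at [0.148, -0.633, 0.242] pointing down, gripper open.
Joint ranges: [-144.91, 144.91], [-17.63, 115.5], [-89.93, 88.59], [15.96, 139.68], [-74.01, 254.01], [8.47, 105.57], [-167.45, 167.45]. Speed limits (degrees/s): [147.25, 147.25, 180, 180, 180, 180, 180].

## Interface

Orientations are given as a 3x3 rotation matrix whose columns are the frame's x, y, z axes.
In Python, from workcell import ctrl gives the robot as it stands.
- The arm moves only by the tool servo_tool, never from a script. Its argument "steps" is a list of rows, each an object with "xyz": the shift along the tool's x, y, z in cm, a list of three; "rot": the turn, a rotation vector about the tool's x, y, z in degrees, a list of three; "hand": the finger opening in cm, from 0 to 8.54. A call has 1 to 20 rows; each row is the pose to reach, as a shift and turn from the pose commanded when the call began, along the tool's axes at that moment; what a row does not reach only later rows make up. A row lasts 1/8 s, in which the tool goes at most 62.5 mm and 10.7 degrees, less where a joint would pass 70% of its speed; a pose out of reach is approached as far as the arm can. A call with a gripper value outside its range is refused whole. The fingers move at their own pace and stop on an object; "grip_force" is the grip in N (left out, the last holds). Time passes only in rows, so rows that repeat a pose let the fingers close. It gives the time, the measured TCP pose, the force and the opening at its end, in the units of the state.
- ctrl.sense(): the state, without advancing time (a new reading comes with each control period).
- ctrl.camera(name): name is "scene" or "top"; returns a dict with "img" (400x640x3 uint8, blue, green, red), "fx", "fy", "cx", "cy" (pixels), "origin" and "orientation" of the camera in the world. Camera axes: x right, y down, z forward; pixel columns grow to the right and rows downward; lengths in m; the calibration is good to about 2 mm. A picture is of the moment at which its call begins. There is no depth.
- ctrl.finish_job(): hands the job in, once; it reports no verdict.
Trained networks look in a picture, given as the dict that the camera call returned (one of the last four; its "shot" number tells which), for a name from the list of things; names that differ only in an ending like _2 or _b are one class to them, and where a whole thing is asked for, a point or a joint stands for the part that bears it (a point fixed in the world has none). Each returns a list of dicts, best first, with "confidence" (0 to 1); they miss things now and then, are a little off and sometimes report something else, mostly with a low value. They report only what shows in the picture. A call takes as long as a camera call. They do not tell look-alikes from the thing itself.
- ctrl.boxes_of(picture, label): "point" ([column, row] in pixels, amid what is visible of it).
The state is a dict: "clock": time; "qpos": joint angles; "joint_velocities": joint speeds; "effort": joint torques, N m; "ee_pos": TCP position; "tcp_rot": TCP orientation; "contact_force": force on the tool from outside, world axes, zero at the start; "torque": the same for the moment, N m; "gripper_width": opening from 0.0 (shut) to 1.0 (fully open).
Only numpy, scipy, OpenCV 4.12 (cv2) and the standard library are available. Lean on these libraries where they do the work, as an engineer would, in place of code of your own. Each camera call takes 0.05 s, during which the arm holds its last target.

## Working session

There is one attempt and no reset: what is moved stays moved. The work goes in short steps, Python scripts to look and compute and a tool call to move; the robot and the scene stay as the last step left them, time stands still between calls to the robot, and variables do not carry over. Pictures are saved under pics/ and viewed, and the job is handed in when it is done.

Besides the shell and the picture viewer there is one more tool, called after "Emit:" by a JSON object that holds its "api" and its "payload", one argument or row to a line. servo_tool: Moves the arm, as the interface text tells. Its arguments: {"type":"object","properties":{"steps":{"type":"array"},"grip_force":{"type":"number"}},"required":["steps"]}

```bash
mkdir -p pics; ls
cat > h.py <<'E'
from workcell import ctrl
import numpy as np, cv2
def shot(name,tag):
    p=ctrl.camera(name); cv2.imwrite(f'pics/{tag}.png',p['img']); return p
def ray(p,uv):
    R=np.array(p['orientation']);d=R@np.array([(uv[0]-p['cx'])/p['fx'],(uv[1]-p['cy'])/p['fy'],1.]);return np.array(p['origin']),d
def at_z(p,uv,z):
    o,d=ray(p,uv);return o+d*(z-o[2])/d[2]
def proj(p,X):
    R=np.array(p['orientation']);c=R.T@(np.array(X)-np.array(p['origin']));return [p['fx']*c[0]/c[2]+p['cx'],p['fy']*c[1]/c[2]+p['cy']]
E
python3 - <<'E'
from h import *
np.set_printoptions(precision=3,suppress=True)
for n in ['scene','top']:
    p=shot(n,n+'0'); print(n,p['fx'],p['cx'],p['cy'],p['origin'],np.array(p['orientation']))
    for l in ['board','tag_a','leaf_a','full_tray_1','part_tray','low_tray','spray_bottle','tomato']:
        print(l,[(np.round(b['point']).tolist(),round(b['confidence'],2)) for b in ctrl.boxes_of(p,l)])
s=ctrl.sense();print(s['clock'],s['ee_pos'],s['tcp_rot'],s['contact_force'])
E
```

```text
pics
scene 479.5894845220746 317.62469697721656 191.3275307812457 [1.568 0.108 1.107] [[-0.106  0.707 -0.699]
 [ 0.994  0.082 -0.068]
 [ 0.009 -0.702 -0.712]]
board [([317.0, 188.0], 0.85)]
tag_a [([345.0, 171.0], 0.72), ([301.0, 166.0], 0.7), ([395.0, 171.0], 0.57), ([236.0, 165.0], 0.56)]
leaf_a [([345.0, 173.0], 0.95), ([301.0, 168.0], 0.94), ([237.0, 170.0], 0.65), ([390.0, 174.0], 0.57), ([238.0, 167.0], 0.26)]
full_tray_1 [([237.0, 225.0], 0.96), ([209.0, 128.0], 0.69), ([288.0, 226.0], 0.59)]
part_tray []
low_tray [([381.0, 234.0], 0.93)]
spray_bottle [([196.0, 178.0], 0.89), ([289.0, 225.0], 0.19)]
tomato []
top 505.24292518850234 325.8495833628974 201.69068517636677 [0.387 0.002 1.486] [[ 0.001 -0.996  0.092]
 [-1.     0.001  0.022]
 [-0.022 -0.092 -0.996]]
board [([340.0, 225.0], 0.83), ([209.0, 202.0], 0.18)]
tag_a [([421.0, 208.0], 0.75), ([359.0, 208.0], 0.48), ([261.0, 214.0], 0.46), ([315.0, 214.0], 0.45), ([418.0, 256.0], 0.2)]
leaf_a [([250.0, 211.0], 0.51), ([430.0, 204.0], 0.47), ([469.0, 200.0], 0.42)]
full_tray_1 [([413.0, 150.0], 0.94), ([485.0, 299.0], 0.71), ([365.0, 156.0], 0.67)]
part_tray [([314.0, 158.0], 0.74), ([348.0, 206.0], 0.36)]
low_tray [([269.0, 158.0], 0.56)]
spray_bottle [([467.0, 201.0], 0.58)]
tomato [([341.0, 194.0], 0.66)]
0.9 [ 0.148 -0.633  0.242] [[ 0.974  0.228 -0.   ]
 [ 0.228 -0.974 -0.   ]
 [-0.    -0.    -1.   ]] [-0.065  0.527 -0.4  ]
```

Run:
```python
import cv2
a=cv2.imread('pics/scene0.png');b=cv2.imread('pics/top0.png')
cv2.imwrite('pics/s0c.png',cv2.resize(a[100:290,160:430],None,fx=2.9,fy=2.9,interpolation=cv2.INTER_CUBIC))
cv2.imwrite('pics/t0c.png',cv2.resize(b[110:310,220:510],None,fx=2.7,fy=2.7,interpolation=cv2.INTER_CUBIC))
```

```text
(no output)
```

View pics/scene0.png

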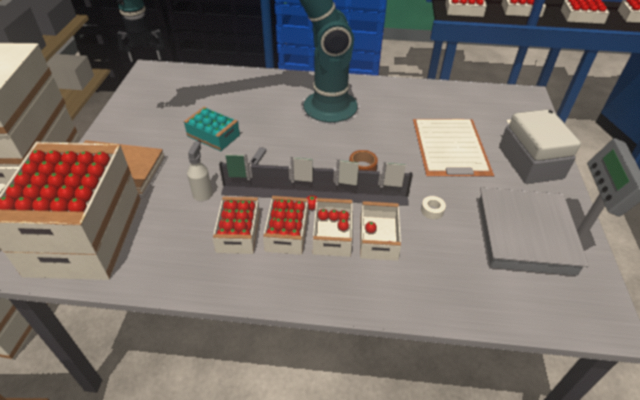

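View pics/s0c.png

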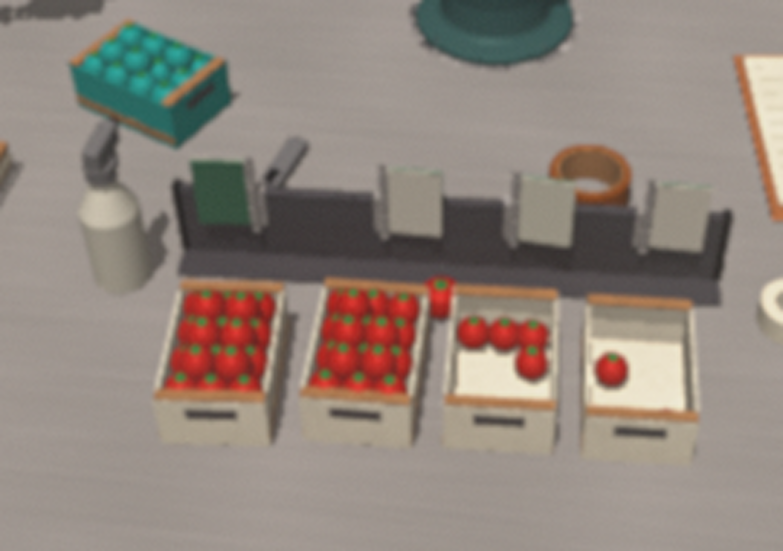

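View pics/t0c.png

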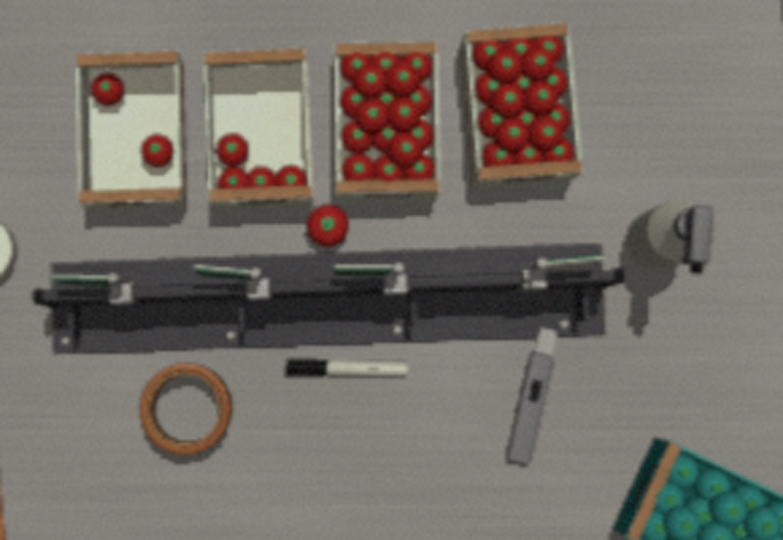

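The top view shows, left to right: low tray (269,158), part tray (314,158), full trays (365,156) and (413,150). The turquoise look-alike at (485,299) is ignored. The far-right tag shows green and the other three show white, so tag 3, behind the full tray at (365,156), must flip. Tag 2 at about (305,210) may not be fully folded, so I'm measuring the leaf angles closely.

Run:
```python
from h import *
P=[shot('top',f'tt{i}') for i in range(4)]
im=np.mean([p['img'].astype(float) for p in P],0).astype(np.uint8)
cv2.imwrite('pics/avg.png',im)
L=cv2.resize(im[194:230,232:348],None,fx=6.8,fy=6.8,interpolation=cv2.INTER_CUBIC)
R=cv2.resize(im[190:230,340:456],None,fx=6.8,fy=6.8,interpolation=cv2.INTER_CUBIC)
cv2.imwrite('pics/tz.png',np.vstack([L,R]))
q=shot('scene','sc1')
cv2.imwrite('pics/sz.png',cv2.resize(q['img'][145:215,215:415],None,fx=4,fy=4,interpolation=cv2.INTER_CUBIC))
```

```text
(no output)
```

View pics/tz.png

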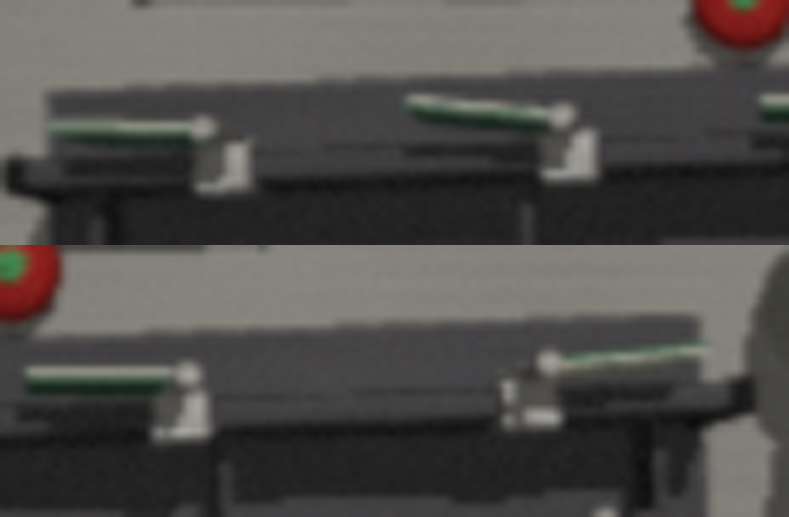

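View pics/sz.png

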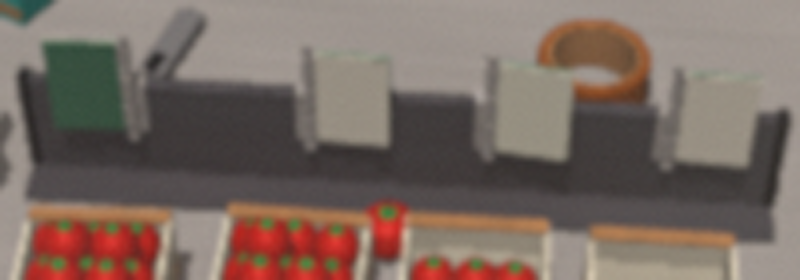

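Run:
```python
from h import *
np.set_printoptions(precision=4,suppress=True)
p=ctrl.camera('top');q=ctrl.camera('scene')
f=6.8
def tp(x,y): return (232+x/f-.5+.5/f,194+y/f-.5+.5/f) if y<245 else (340+x/f-.5+.5/f,190+(y-245)/f-.5+.5/f)
pins=[tp(203,127),tp(562,113),tp(187,374),tp(548,361)]
W=np.array([at_z(p,u,.157) for u in pins]);print(W[:,:2],np.linalg.norm(np.diff(W,axis=0),axis=1))
d=(W[0]-W[3]);yaw=np.arctan2(-d[0],d[1]);print('yaw',np.degrees(yaw))
c=W.mean(0)[:2];ex=np.array([np.cos(yaw),np.sin(yaw)]);ey=np.array([-np.sin(yaw),np.cos(yaw)])
print('c',c,ex,ey)
np.savez('b.npz',c=c,ex=ex,ey=ey)
def w(l,z): return np.r_[c+ex*l[0]+ey*l[1],z]
# overlays
ti=cv2.imread('pics/avg.png');si=cv2.imread('pics/sc1.png')
F=8
for nm,pp,im,(r0,r1,c0,c1) in[('top',p,ti,(190,230,235,455)),('sc',q,si,(145,215,215,415))]:
  F=3.6 if nm=='top' else 4
  big=cv2.resize(im[r0:r1,c0:c1],None,fx=F,fy=F,interpolation=cv2.INTER_CUBIC)
  def P(X):
    u=proj(pp,X);return (int(round((u[0]-c0+.5)*F)),int(round((u[1]-r0+.5)*F)))
  for i,s in enumerate([1,1,1,-1]):
    o=.21-.14*i
    pts=[P(w((0,o+s*a),z)) for a,z in((.006,.15),(.062,.15),(.062,.06),(.006,.06))]
    cv2.polylines(big,[np.array(pts)],True,(0,0,255) ,1)
    cv2.circle(big,P(w((0,o),.157)),3,(255,0,0),1)
  pts=[P(w((-.006,a),z)) for a,z in((-.3,.1),(.3,.1),(.3,.006),(-.3,.006))]
  cv2.polylines(big,[np.array(pts)],True,(0,255,255),1)
  pts=[P(w(a,.006)) for a in((.03,-.3),(.03,.3))];cv2.polylines(big,[np.array(pts)],False,(255,255,0),1)
  cv2.imwrite(f'pics/ov_{nm}.png',big)
for i,(t,s) in enumerate([((50,128),1),((408,103),1),((25,374),1),((705,349),-1)]):
  X=at_z(p,tp(*t),.15)[:2]-W[i][:2];print(i,X@ex,X@ey,'deg',np.degrees(np.arctan2(X@ex,s*(X@ey))))
for b in ctrl.boxes_of(p,'tomato')[:1]: X=at_z(p,b['point'],.03)[:2]-c;print('tom',X@ex,X@ey)
for b in ctrl.boxes_of(p,'spray_bottle')[:1]: X=at_z(p,b['point'],.16)[:2]-c;print('spray',X@ex,X@ey)
```

```text
[[ 0.4821  0.2021]
 [ 0.4875  0.0623]
 [ 0.4918 -0.077 ]
 [ 0.4968 -0.2164]] [0.1398 0.1394 0.1395]
yaw 2.01012850719079
c [ 0.4895 -0.0073] [0.9994 0.0351] [-0.0351  0.9994]
0 0.002266336716023647 0.061074466987599996 deg 2.1251430120803643
1 0.006588689010089375 0.06036188406585292 deg 6.229352513713094
2 0.0027744158218829663 0.06259440323304089 deg 2.537900082185834
3 0.0030434530103542637 -0.06213408310719654 deg 2.8042218858486607
tom 0.050472360978097076 -0.00017677371266339368
spray 0.020461407003102904 -0.3297887285239839
```

View pics/ov_top.png

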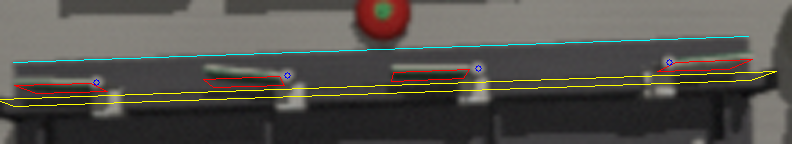

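View pics/ov_sc.png

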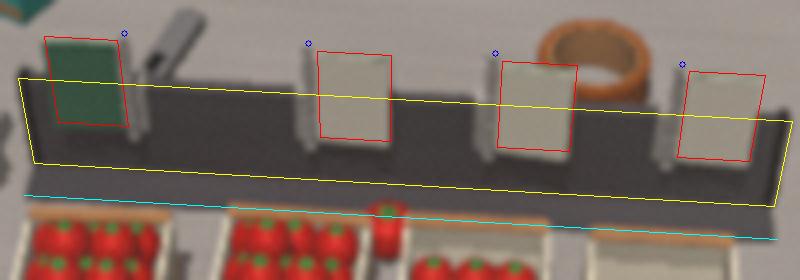

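Only tag 2 is clearly ajar, at about 6° (the others read 2–3°, close to measurement bias). The plan is to flip tag 3, then press tags 2, 4 and 1 gently home with closed fingers, TCP at about z = 0.136, which keeps the gripper body above the bottle.

```bash
cat >> h.py <<'E'
B=np.load('b.npz') if __import__('os').path.exists('b.npz') else None
def loc():
    s=ctrl.sense();X=np.array(s['ee_pos']);d=X[:2]-C;R=np.array(s['tcp_rot'])
    print('clock',s['clock'],'local mm',np.round([d@B['ex']*1e3,d@B['ey']*1e3,X[2]*1e3],1),'F',np.round(s['contact_force'],2),'yaw',np.round(np.degrees(np.arctan2(R[1,0],R[0,0])),2),'w',s['gripper_width'])
    return s
C=B['c']+np.array([.002,0])
def to(lx,ly,z):
    s=ctrl.sense();R=np.array(s['tcp_rot']);t=np.r_[C+B['ex']*lx+B['ey']*ly,z]-np.array(s['ee_pos'])
    print((lx,ly,z),'tool cm',np.round(R.T@t*100,2))
E
python3 - <<'E'
from h import *
s=loc();to(-.05,-.02,.242);to(.05,-.24,.242)
R=np.array(s['tcp_rot']);T=np.column_stack([np.r_[B['ex'],0],np.r_[-B['ey'],0],[0,0,-1]])
from scipy.spatial.transform import Rotation as Ro
print(np.degrees(Ro.from_matrix(R.T@T).as_rotvec()))
E
```

```text
clock 1.35 local mm [-365.2 -613.2  242.3] F [-0.6  -0.61  0.57] yaw 13.16 w 0.9987306466847794
(-0.05, -0.02, 0.242) tool cm [ 4.240e+01 -5.211e+01  2.000e-02]
(0.05, -0.24, 0.242) tool cm [ 4.796e+01 -2.859e+01  3.000e-02]
[4.10866828e-03 1.87654411e-03 1.11528997e+01]
```

Emit:
{"api": "servo_tool", "payload": {
  "steps": [
    {"xyz":[1,-1.2,0],"rot":[0,0,1],"hand":0},
    {"xyz":[3,-3.7,0],"rot":[0,0,2],"hand":0},
    {"xyz":[6,-7.4,0],"rot":[0,0,4],"hand":0},
    {"xyz":[9,-11.1,0],"rot":[0,0,6],"hand":0},
    {"xyz":[12,-14.8,0],"rot":[0,0,8],"hand":0},
    {"xyz":[15,-18.4,0],"rot":[0,0,10],"hand":0},
    {"xyz":[18,-22.1,0],"rot":[0,0,11.15],"hand":0},
    {"xyz":[21,-25.8,0],"rot":[0,0,11.15],"hand":0},
    {"xyz":[24,-29.5,0],"rot":[0,0,11.15],"hand":0},
    {"xyz":[27,-33.2,0],"rot":[0,0,11.15],"hand":0},
    {"xyz":[30,-36.9,0],"rot":[0,0,11.15],"hand":0},
    {"xyz":[33,-40.5,0],"rot":[0,0,11.15],"hand":0},
    {"xyz":[36,-44.2,0],"rot":[0,0,11.15],"hand":0},
    {"xyz":[39,-47.9,0],"rot":[0,0,11.15],"hand":0},
    {"xyz":[41,-50.4,0],"rot":[0,0,11.15],"hand":0},
    {"xyz":[42.4,-52.1,0],"rot":[0,0,11.15],"hand":0},
    {"xyz":[42.4,-52.1,0],"rot":[0,0,11.15],"hand":0},
    {"xyz":[42.4,-52.1,0],"rot":[0,0,11.15],"hand":0}
  ]
}}

```text
clock: 3.6
ee_pos: [0.4415, -0.0296, 0.2421]
tcp_rot: [[0.999, 0.035, -0.001], [0.035, -0.999, -0.001], [-0.001, 0.001, -1.0]]
contact_force: [0.6, -0.5, -0.1]
gripper_width: 0.001
```

Run:
```python
from h import *
s=loc();to(-.05,-.025,.136)
r=.045
for th in [0,15,30,45,60,75,90,105,120,135,150,160,170,175]:
    t=np.radians(th);u=np.array([np.sin(t),np.cos(t)]);n=np.array([np.cos(t),-np.sin(t)])
    h=.002+.011*abs(n[0])+.0145*abs(n[1]);X=np.array([0,-.07])+r*u-h*n
    print(th,np.round(X*1e3,0))
p=shot('top','t2');q=shot('scene','s2')
cv2.imwrite('pics/t2c.png',cv2.resize(p['img'][170:260,230:460],None,fx=3.4,fy=3.4,interpolation=cv2.INTER_CUBIC))
```

```text
clock 3.6 local mm [-50.8 -20.5 242.1] F [ 0.55 -0.51 -0.14] yaw 1.98 w 0.0008318472410023444
(-0.05, -0.025, 0.136) tool cm [ 0.09  0.44 10.61]
0 [-13. -25.]
15 [ -4. -22.]
30 [  6. -22.]
45 [ 18. -24.]
60 [ 29. -30.]
75 [ 39. -40.]
90 [ 45. -54.]
105 [ 48. -63.]
120 [ 49. -75.]
135 [ 46. -88.]
150 [  39. -100.]
160 [  32. -106.]
170 [  23. -112.]
175 [  18. -114.]
```

View pics/s2.png

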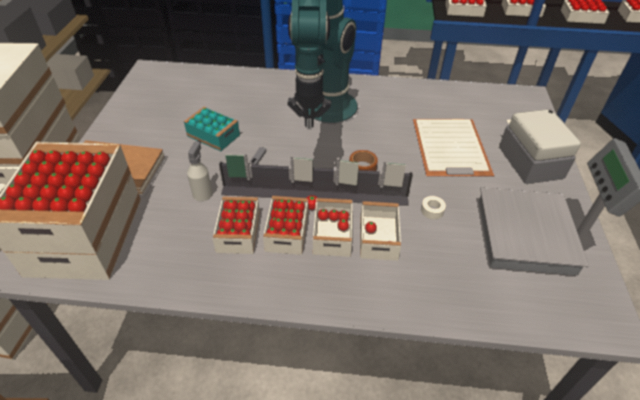

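The gripper is closed and sits behind the board between tags 3 and 2, clear of everything. Next I descend behind leaf 3.

Emit:
{"api": "servo_tool", "payload": {
  "steps": [
    {"xyz":[0.1,0.4,2],"rot":[0,0,0],"hand":0},
    {"xyz":[0.1,0.4,5],"rot":[0,0,0],"hand":0},
    {"xyz":[0.1,0.4,8],"rot":[0,0,0],"hand":0},
    {"xyz":[0.1,0.4,10],"rot":[0,0,0],"hand":0},
    {"xyz":[0.1,0.4,10.6],"rot":[0,0,0],"hand":0},
    {"xyz":[0.1,0.4,10.6],"rot":[0,0,0],"hand":0}
  ]
}}

```text
clock: 4.45
ee_pos: [0.4434, -0.0334, 0.1364]
tcp_rot: [[0.999, 0.034, -0.0], [0.034, -0.999, -0.0], [-0.0, 0.0, -1.0]]
contact_force: [-0.4, 0.5, -0.6]
gripper_width: -0.003
```

Run:
```python
from h import *
s=loc()
p=shot('top','t3');q=shot('scene','s3')
cv2.imwrite('pics/s3c.png',cv2.resize(q['img'][90:260,180:420],None,fx=3.2,fy=3.2,interpolation=cv2.INTER_CUBIC))
```

```text
clock 4.45 local mm [-49.1 -24.5 136.4] F [-0.39  0.49 -0.57] yaw 1.97 w -0.002645380174991447
```

View pics/s3c.png

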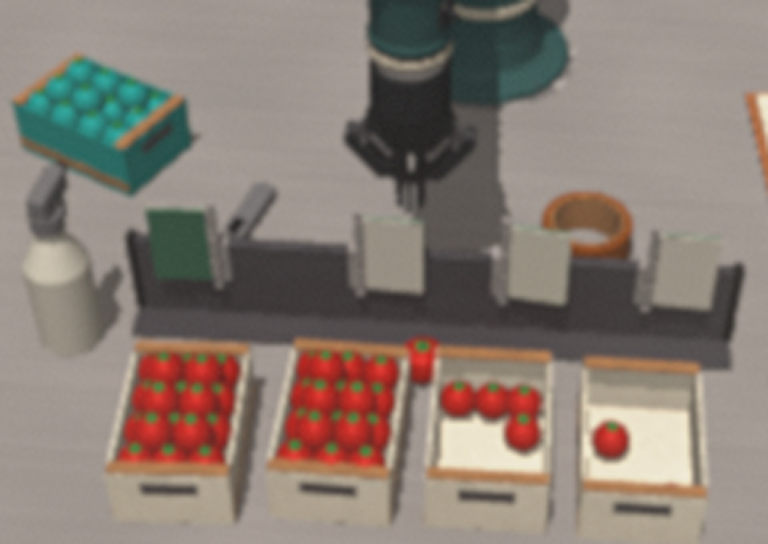

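Emit:
{"api": "servo_tool", "payload": {
  "steps": [
    {"xyz":[1.5,0,0],"rot":[0,0,0],"hand":0},
    {"xyz":[3,0,0],"rot":[0,0,0],"hand":0},
    {"xyz":[3.6,0,0],"rot":[0,0,0],"hand":0},
    {"xyz":[4.5,-0.2,0],"rot":[0,0,0],"hand":0},
    {"xyz":[5.5,-0.2,0],"rot":[0,0,0],"hand":0},
    {"xyz":[6.7,0,0],"rot":[0,0,0],"hand":0},
    {"xyz":[7.8,0.5,0],"rot":[0,0,0],"hand":0},
    {"xyz":[7.8,0.5,0],"rot":[0,0,0],"hand":0}
  ]
}}

```text
clock: 5.55
ee_pos: [0.5228, -0.0358, 0.1363]
tcp_rot: [[0.999, 0.034, 0.001], [0.034, -0.999, 0.0], [0.001, -0.0, -1.0]]
contact_force: [-0.0, 0.7, -0.4]
gripper_width: -0.001
```

Run:
```python
from h import *
s=loc()
q=shot('scene','s4')
cv2.imwrite('pics/s4c.png',cv2.resize(q['img'][90:260,180:420],None,fx=3.2,fy=3.2,interpolation=cv2.INTER_CUBIC))
```

```text
clock 5.55 local mm [ 30.2 -29.6 136.3] F [-0.03  0.72 -0.37] yaw 1.96 w -0.0007995053213066651
```

View pics/s4c.png

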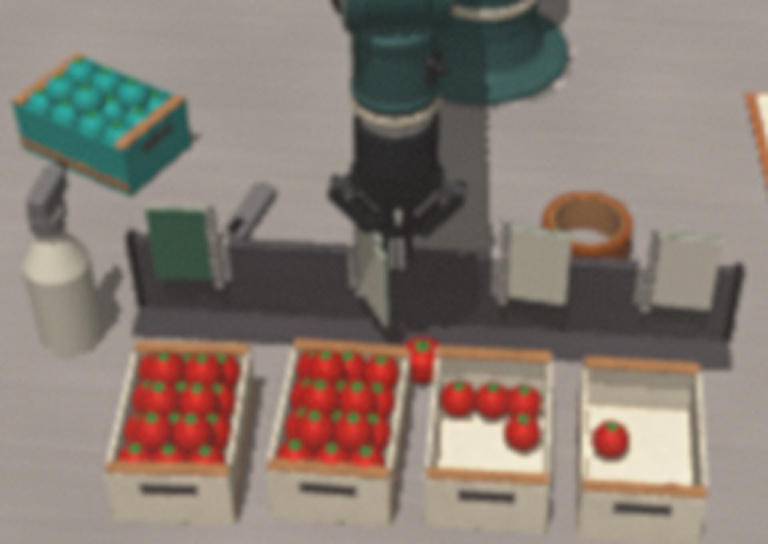

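The leaf is swinging as planned, at about 60°, so I continue around the arc.

Emit:
{"api": "servo_tool", "payload": {
  "steps": [
    {"xyz":[0.9,1.0,0],"rot":[0,0,0],"hand":0},
    {"xyz":[1.5,2.4,0],"rot":[0,0,0],"hand":0},
    {"xyz":[1.8,3.3,0],"rot":[0,0,0],"hand":0},
    {"xyz":[1.9,4.5,0],"rot":[0,0,0],"hand":0},
    {"xyz":[1.6,5.8,0],"rot":[0,0,0],"hand":0},
    {"xyz":[0.9,7.0,0],"rot":[0,0,0],"hand":0},
    {"xyz":[0.2,7.6,0],"rot":[0,0,0],"hand":0},
    {"xyz":[-0.7,8.2,0],"rot":[0,0,0],"hand":0},
    {"xyz":[-0.7,8.2,0],"rot":[0,0,0],"hand":0}
  ]
}}

```text
clock: 6.72
ee_pos: [0.5165, -0.1183, 0.1363]
tcp_rot: [[0.999, 0.034, -0.001], [0.034, -0.999, -0.001], [-0.001, 0.001, -1.0]]
contact_force: [-0.1, -0.1, 0.6]
gripper_width: -0.001
```

Run:
```python
from h import *
s=loc()
q=shot('scene','s5')
cv2.imwrite('pics/s5c.png',cv2.resize(q['img'][90:260,180:420],None,fx=3.2,fy=3.2,interpolation=cv2.INTER_CUBIC))
```

```text
clock 6.725 local mm [  21.  -111.8  136.3] F [-0.11 -0.14  0.63] yaw 1.96 w -0.0006560398351106917
```

View pics/s5c.png

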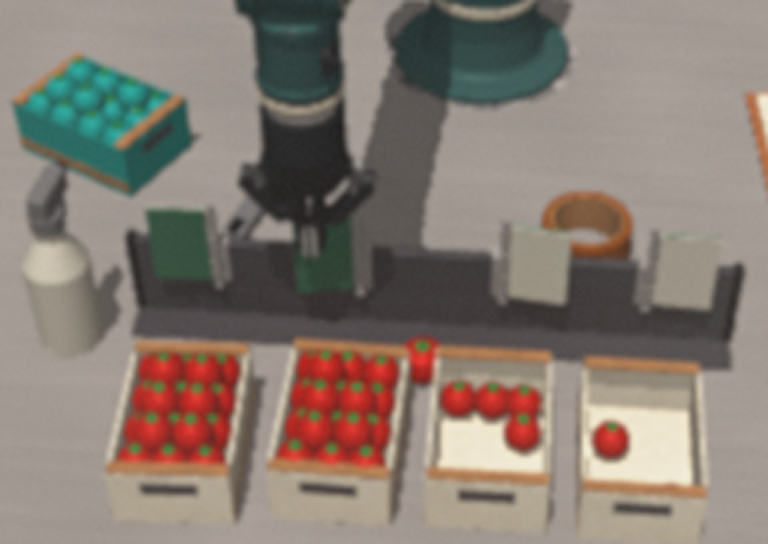

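Emit:
{"api": "servo_tool", "payload": {
  "steps": [
    {"xyz":[-0.4,0.1,0],"rot":[0,0,0],"hand":0},
    {"xyz":[-0.7,0.1,0],"rot":[0,0,0],"hand":0},
    {"xyz":[-0.9,0.1,0],"rot":[0,0,0],"hand":0},
    {"xyz":[-0.9,0.1,0],"rot":[0,0,0],"hand":0}
  ]
}}

```text
clock: 7.28
ee_pos: [0.5082, -0.1187, 0.1362]
tcp_rot: [[0.999, 0.035, -0.0], [0.035, -0.999, 0.0], [-0.0, -0.0, -1.0]]
contact_force: [0.2, -1.0, 0.7]
gripper_width: -0.0
```

Run:
```python
from h import *
s=loc()
```

```text
clock 7.275 local mm [  12.7 -112.   136.2] F [ 0.15 -1.01  0.71] yaw 2.01 w -0.00040320885369530385
```

Not at the stop yet, so I press on in 1 mm steps.

Emit:
{"api": "servo_tool", "payload": {
  "steps": [
    {"xyz":[-0.1,0,0],"rot":[0,0,0],"hand":0},
    {"xyz":[-0.2,0,0],"rot":[0,0,0],"hand":0},
    {"xyz":[-0.2,0,0],"rot":[0,0,0],"hand":0}
  ]
}}

```text
clock: 7.65
ee_pos: [0.5063, -0.1189, 0.1362]
tcp_rot: [[0.999, 0.035, -0.0], [0.035, -0.999, -0.0], [-0.0, 0.0, -1.0]]
contact_force: [0.4, -0.3, 0.4]
gripper_width: -0.002
```

Emit:
{"api": "servo_tool", "payload": {
  "steps": [
    {"xyz":[-0.1,0,0],"rot":[0,0,0],"hand":0},
    {"xyz":[-0.2,0,0],"rot":[0,0,0],"hand":0},
    {"xyz":[-0.2,0,0],"rot":[0,0,0],"hand":0}
  ]
}}

```text
clock: 8.02
ee_pos: [0.505, -0.119, 0.1363]
tcp_rot: [[0.999, 0.035, 0.001], [0.035, -0.999, 0.0], [0.001, 0.0, -1.0]]
contact_force: [2.4, -0.4, -2.5]
gripper_width: 0.003
```

Emit:
{"api": "servo_tool", "payload": {
  "steps": [
    {"xyz":[-0.1,0,0],"rot":[0,0,0],"hand":0},
    {"xyz":[-0.2,0,0],"rot":[0,0,0],"hand":0},
    {"xyz":[-0.2,0,0],"rot":[0,0,0],"hand":0}
  ]
}}

```text
clock: 8.4
ee_pos: [0.5048, -0.1189, 0.1366]
tcp_rot: [[0.999, 0.035, 0.005], [0.035, -0.999, 0.0], [0.005, -0.0, -1.0]]
contact_force: [8.6, -0.7, -6.9]
gripper_width: 0.003
```

Run:
```python
from h import *
s=loc()
q=shot('scene','s6')
cv2.imwrite('pics/s6c.png',cv2.resize(q['img'][90:260,180:420],None,fx=3.2,fy=3.2,interpolation=cv2.INTER_CUBIC))
```

```text
clock 8.4 local mm [   9.4 -112.   136.6] F [ 8.57 -0.7  -6.89] yaw 2.03 w 0.0031204406897918638
```

View pics/s6c.png

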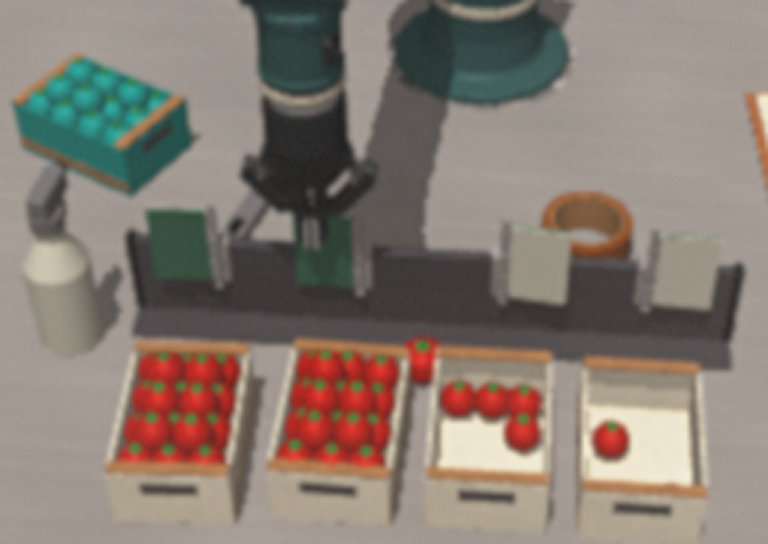

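Tag 3 is against its stop: 8.6 N with no more motion, at local x = 9.4 mm. Next is tag 4, pressed lightly from the front.

Emit:
{"api": "servo_tool", "payload": {
  "steps": [
    {"xyz":[1.5,0,0],"rot":[0,0,0],"hand":0},
    {"xyz":[3.3,0,0],"rot":[0,0,0],"hand":0},
    {"xyz":[3.3,2,0],"rot":[0,0,0],"hand":0},
    {"xyz":[3.3,5,0],"rot":[0,0,0],"hand":0},
    {"xyz":[3.3,8,0],"rot":[0,0,0],"hand":0},
    {"xyz":[3.3,11,0],"rot":[0,0,0],"hand":0},
    {"xyz":[3.3,12.8,0],"rot":[0,0,0],"hand":0},
    {"xyz":[2.4,12.8,0],"rot":[0,0,0],"hand":0},
    {"xyz":[1.4,12.8,0],"rot":[0,0,0],"hand":0},
    {"xyz":[0.9,12.8,0],"rot":[0,0,0],"hand":0},
    {"xyz":[0.6,12.8,0],"rot":[0,0,0],"hand":0},
    {"xyz":[0.6,12.8,0],"rot":[0,0,0],"hand":0}
  ]
}}

```text
clock: 9.95
ee_pos: [0.5129, -0.2464, 0.1365]
tcp_rot: [[0.999, 0.036, 0.0], [0.036, -0.999, -0.0], [0.0, 0.0, -1.0]]
contact_force: [-0.4, -0.6, -0.4]
gripper_width: -0.001
```

Run:
```python
from h import *
s=loc()
```

```text
clock 9.95 local mm [  13.  -239.8  136.5] F [-0.43 -0.64 -0.35] yaw 2.04 w -0.0005220307183504482
```

Emit:
{"api": "servo_tool", "payload": {
  "steps": [
    {"xyz":[-0.2,0,0],"rot":[0,0,0],"hand":0},
    {"xyz":[-0.3,0,0],"rot":[0,0,0],"hand":0},
    {"xyz":[-0.3,0,0],"rot":[0,0,0],"hand":0}
  ]
}}

```text
clock: 10.32
ee_pos: [0.5102, -0.2468, 0.1364]
tcp_rot: [[0.999, 0.035, 0.0], [0.035, -0.999, -0.0], [0.0, 0.0, -1.0]]
contact_force: [1.5, -0.4, 0.7]
gripper_width: -0.001
```

Emit:
{"api": "servo_tool", "payload": {
  "steps": [
    {"xyz":[-0.1,0,0],"rot":[0,0,0],"hand":0},
    {"xyz":[-0.1,0,0],"rot":[0,0,0],"hand":0}
  ]
}}

```text
clock: 10.58
ee_pos: [0.5095, -0.2468, 0.1364]
tcp_rot: [[0.999, 0.035, 0.001], [0.035, -0.999, -0.0], [0.001, 0.0, -1.0]]
contact_force: [2.5, 0.7, -0.7]
gripper_width: 0.002
```

Emit:
{"api": "servo_tool", "payload": {
  "steps": [
    {"xyz":[-0.1,0,0],"rot":[0,0,0],"hand":0},
    {"xyz":[-0.2,0,0],"rot":[0,0,0],"hand":0},
    {"xyz":[-0.2,0,0],"rot":[0,0,0],"hand":0}
  ]
}}

```text
clock: 10.95
ee_pos: [0.5094, -0.2468, 0.1365]
tcp_rot: [[0.999, 0.036, 0.005], [0.036, -0.999, -0.0], [0.005, 0.001, -1.0]]
contact_force: [9.1, 0.1, -5.2]
gripper_width: -0.0
```

Run:
```python
from h import *
s=loc();to(.045,-.24,.136);to(.045,.112,.136);to(.012,.112,.136)
```

```text
clock 10.95 local mm [   9.4 -240.   136.5] F [ 9.13  0.13 -5.15] yaw 2.06 w -0.0003485387048068581
(0.045, -0.24, 0.136) tool cm [3.55 0.01 0.07]
(0.045, 0.112, 0.136) tool cm [  3.58 -35.19   0.05]
(0.012, 0.112, 0.136) tool cm [ 2.80e-01 -3.52e+01  3.00e-02]
```

Tag 4 is at its stop, again at 9.4 mm. Next is tag 2.

Emit:
{"api": "servo_tool", "payload": {
  "steps": [
    {"xyz":[1.5,0,0],"rot":[0,0,0],"hand":0},
    {"xyz":[3.8,0,0],"rot":[0,0,0],"hand":0},
    {"xyz":[3.8,-3,0],"rot":[0,0,0],"hand":0},
    {"xyz":[3.8,-8,0],"rot":[0,0,0],"hand":0},
    {"xyz":[3.8,-13,0],"rot":[0,0,0],"hand":0},
    {"xyz":[3.8,-18,0],"rot":[0,0,0],"hand":0},
    {"xyz":[3.8,-23,0],"rot":[0,0,0],"hand":0},
    {"xyz":[3.8,-28,0],"rot":[0,0,0],"hand":0},
    {"xyz":[3.8,-33,0],"rot":[0,0,0],"hand":0},
    {"xyz":[3.8,-35.2,0],"rot":[0,0,0],"hand":0},
    {"xyz":[3.0,-35.2,0],"rot":[0,0,0],"hand":0},
    {"xyz":[2.0,-35.2,0],"rot":[0,0,0],"hand":0},
    {"xyz":[1.4,-35.2,0],"rot":[0,0,0],"hand":0},
    {"xyz":[0.9,-35.2,0],"rot":[0,0,0],"hand":0},
    {"xyz":[0.6,-35.2,0],"rot":[0,0,0],"hand":0},
    {"xyz":[0.6,-35.2,0],"rot":[0,0,0],"hand":0}
  ]
}}

```text
clock: 12.95
ee_pos: [0.5005, 0.1048, 0.1364]
tcp_rot: [[0.999, 0.035, 0.0], [0.035, -0.999, -0.0], [0.0, 0.0, -1.0]]
contact_force: [-0.7, 0.2, -0.4]
gripper_width: -0.001
```

Run:
```python
from h import *
s=loc()
```

```text
clock 12.95 local mm [ 12.9 111.7 136.4] F [-0.71  0.21 -0.42] yaw 1.99 w -0.0014040399484968606
```

Emit:
{"api": "servo_tool", "payload": {
  "steps": [
    {"xyz":[-0.2,0,0],"rot":[0,0,0],"hand":0},
    {"xyz":[-0.4,0,0],"rot":[0,0,0],"hand":0},
    {"xyz":[-0.4,0,0],"rot":[0,0,0],"hand":0}
  ]
}}

```text
clock: 13.32
ee_pos: [0.4971, 0.105, 0.1364]
tcp_rot: [[0.999, 0.035, 0.001], [0.035, -0.999, 0.0], [0.001, -0.0, -1.0]]
contact_force: [2.9, 0.3, -0.9]
gripper_width: 0.004
```

Emit:
{"api": "servo_tool", "payload": {
  "steps": [
    {"xyz":[-0.1,0,0],"rot":[0,0,0],"hand":0},
    {"xyz":[-0.2,0,0],"rot":[0,0,0],"hand":0},
    {"xyz":[-0.2,0,0],"rot":[0,0,0],"hand":0}
  ]
}}

```text
clock: 13.7
ee_pos: [0.4969, 0.105, 0.1365]
tcp_rot: [[0.999, 0.035, 0.005], [0.035, -0.999, 0.001], [0.005, -0.001, -1.0]]
contact_force: [8.7, 0.5, -5.7]
gripper_width: 0.001
```

Run:
```python
from h import *
s=loc()
```

```text
clock 13.7 local mm [  9.3 112.  136.5] F [ 8.69  0.5  -5.68] yaw 1.99 w 0.0008824198149343461
```

Tag 2 is at its stop (9.3 mm). Tag 1 is next, 140 mm further along.

Emit:
{"api": "servo_tool", "payload": {
  "steps": [
    {"xyz":[1.5,0,0],"rot":[0,0,0],"hand":0},
    {"xyz":[3.8,0,0],"rot":[0,0,0],"hand":0},
    {"xyz":[3.8,-3,0],"rot":[0,0,0],"hand":0},
    {"xyz":[3.8,-8,0],"rot":[0,0,0],"hand":0},
    {"xyz":[3.8,-12,0],"rot":[0,0,0],"hand":0},
    {"xyz":[3.8,-14,0],"rot":[0,0,0],"hand":0},
    {"xyz":[3.0,-14,0],"rot":[0,0,0],"hand":0},
    {"xyz":[2.0,-14,0],"rot":[0,0,0],"hand":0},
    {"xyz":[1.2,-14,0],"rot":[0,0,0],"hand":0},
    {"xyz":[0.7,-14,0],"rot":[0,0,0],"hand":0},
    {"xyz":[0.4,-14,0],"rot":[0,0,0],"hand":0},
    {"xyz":[0.2,-14,0],"rot":[0,0,0],"hand":0},
    {"xyz":[0.2,-14,0],"rot":[0,0,0],"hand":0}
  ]
}}

```text
clock: 15.32
ee_pos: [0.4922, 0.2446, 0.1364]
tcp_rot: [[0.999, 0.035, 0.001], [0.035, -0.999, -0.0], [0.001, 0.0, -1.0]]
contact_force: [1.4, -1.4, 0.4]
gripper_width: 0.002
```

Emit:
{"api": "servo_tool", "payload": {
  "steps": [
    {"xyz":[-0.1,0,0],"rot":[0,0,0],"hand":0},
    {"xyz":[-0.2,0,0],"rot":[0,0,0],"hand":0},
    {"xyz":[-0.2,0,0],"rot":[0,0,0],"hand":0}
  ]
}}

```text
clock: 15.7
ee_pos: [0.4919, 0.2446, 0.1365]
tcp_rot: [[0.999, 0.034, 0.004], [0.034, -0.999, 0.001], [0.004, -0.001, -1.0]]
contact_force: [7.1, -0.5, -4.5]
gripper_width: -0.005
```

Run:
```python
from h import *
s=loc()
```

```text
clock 15.7 local mm [  9.2 251.7 136.5] F [ 7.08 -0.47 -4.5 ] yaw 1.96 w -0.00463245059829552
```

All four tags are home. I retract forward, lift, and move aside for a clear view.

Emit:
{"api": "servo_tool", "payload": {
  "steps": [
    {"xyz":[1.5,0,0],"rot":[0,0,0],"hand":0},
    {"xyz":[4,0,0],"rot":[0,0,0],"hand":0},
    {"xyz":[4,0,-4],"rot":[0,0,0],"hand":0},
    {"xyz":[4,0,-9],"rot":[0,0,0],"hand":0},
    {"xyz":[4,0,-14],"rot":[0,0,0],"hand":0},
    {"xyz":[4,-4,-16],"rot":[0,0,0],"hand":0},
    {"xyz":[4,-9,-16],"rot":[0,0,0],"hand":0},
    {"xyz":[2,-14,-16],"rot":[0,0,0],"hand":0},
    {"xyz":[0,-18,-16],"rot":[0,0,0],"hand":0},
    {"xyz":[-3,-22,-16],"rot":[0,0,0],"hand":0},
    {"xyz":[-5,-25,-16],"rot":[0,0,0],"hand":0},
    {"xyz":[-5,-25,-16],"rot":[0,0,0],"hand":0},
    {"xyz":[-5,-25,-16],"rot":[0,0,0],"hand":0}
  ]
}}

```text
clock: 17.32
ee_pos: [0.4314, 0.4924, 0.2958]
tcp_rot: [[0.999, 0.035, -0.001], [0.035, -0.999, -0.001], [-0.001, 0.001, -1.0]]
contact_force: [-0.0, 0.3, 0.5]
gripper_width: -0.002
```

Run:
```python
from h import *
s=loc()
q=shot('scene','s9');p=shot('top','t9')
a=cv2.resize(q['img'][140:260,180:420],None,fx=3.2,fy=2.4,interpolation=cv2.INTER_CUBIC)
b=cv2.resize(p['img'][130:260,220:500],None,fx=768/280,fy=2.3,interpolation=cv2.INTER_CUBIC)
cv2.imwrite('pics/f9.png',np.vstack([a,b]))
o=cv2.imread('pics/top0.png')
for l in ['full_tray_1','part_tray','low_tray','tomato','spray_bottle']:
    print(l,[(np.round(x['point']).tolist(),round(x['confidence'],2)) for x in ctrl.boxes_of(p,l)])
```

```text
clock 17.325 local mm [-42.6 501.5 295.8] F [-0.01  0.28  0.5 ] yaw 1.99 w -0.0015069828802842947
full_tray_1 [([411.0, 150.0], 0.89)]
part_tray [([314.0, 158.0], 0.96)]
low_tray [([268.0, 156.0], 0.68)]
tomato [([337.0, 193.0], 0.69)]
spray_bottle [([464.0, 198.0], 0.63)]
```

View pics/f9.png

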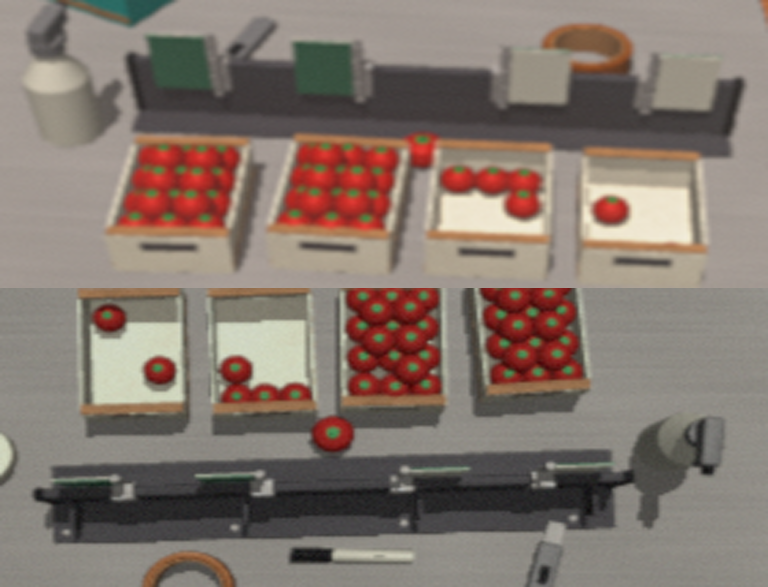

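Run:
```python
from h import *
a=cv2.imread('pics/scene0.png');b=cv2.imread('pics/s9.png')
d=cv2.absdiff(cv2.GaussianBlur(a,(5,5),0),cv2.GaussianBlur(b,(5,5),0)).max(2)
m=(d>35).astype(np.uint8);n,_,st,_=cv2.connectedComponentsWithStats(m)
print(st[1:][st[1:,4]>8].tolist())
ctrl.finish_job()
```

```text
[[119, 1, 26, 19, 293], [300, 0, 56, 49, 811], [472, 0, 16, 9, 89], [494, 0, 5, 3, 13], [499, 0, 45, 40, 1074], [541, 0, 12, 16, 113], [324, 21, 28, 32, 222], [312, 22, 11, 14, 65], [310, 26, 6, 29, 94], [499, 35, 36, 31, 429], [522, 46, 13, 21, 168], [324, 48, 11, 8, 27], [157, 51, 3, 8, 15], [351, 51, 3, 8, 16], [129, 53, 3, 8, 15], [479, 66, 48, 59, 1517], [509, 67, 14, 9, 87], [157, 69, 158, 39, 2014], [352, 88, 142, 90, 2707], [271, 157, 20, 12, 194], [295, 167, 18, 15, 230]]
the job is handed in; nothing more can be done
```

The two heaped trays now show green to the aisle and the other two show white, and every tag is folded back against the board. The job was handed in at about 17 s, well inside the 70 s limit.

- **What I moved:** With closed fingertips I swung the third tag (behind the second full tray) from white to green. I closed the tag behind the part-filled tray, which was about 6° ajar. I also pressed the other two gently against their stops.
- **Contact:** Each tag stopped at the same distance from the board (9.2–9.4 mm from hinge line to tool centre). The sideways push was 7–9 N and the total force stayed around 11 N. I did not pinch any tag.
- **Last pictures:** From the aisle side the order reads green, green, white, white, matching full, full, part, low. All leaves look parallel to the board.
- **Nothing else moved:** Comparing the first and last scene pictures, the only changes at the board and trays were at tag 3. The rest were the arm and its shadow.
- **Readings that disagreed:** The trained network's points for the loose tomato and the spray bottle came back 3–4 pixels different from before. It also missed one full tray in the last look. The picture comparison shows no change at any of them, so I took this as network error.

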